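Seal a bearing ring in the airtight tub

ROBOT

A 7-joint arm with a two-finger parallel gripper is mounted at the origin on a cart in front of the work surface, level with it; the furniture and walls round the work are solid. World frame = base frame: x ahead of the robot, y to its left, z up, the work surface at z = 0. Lengths are in m, angles in rad, forces in N, time in s.
With the tool pointing down it reaches from about 0.425 to 0.875 m from the base axis. Payload 4.7 kg.
Tool frame: the origin (TCP) lies midway between the tips of the shut fingers; the grasp point (between the pads) lies arm.grip_point_offset behind it (arm.grip_point_offset is the distance from the TCP to the grasp point, in m); z points along the fingers, y is the line along which they close (so a half turn about z gives the same grasp; the last joint's range is limited). The gripper opens to 85 mm and grips with 20 to 120 N. Pads are 22 mm wide; open, the fingers measure 114 mm over their backs; the gripper's body (76 mm by 85 mm) begins 54 mm behind the grasp point. The pads swing forward as they close: fully open they stand 13 mm farther back than shut.
Start: joints at [-1.182, 0.321, -0.07, 1.45, 0.023, 1.371, -0.057], TCP at [0.238, 0.605, 0.231] pointing down, gripper open.
Joint ranges: [-2.86, 2.86], [-0.3, 2.09], [-1.38, 1.24], [0.06, 2.45], [-1.56, 4.7], [0.09, 2.05], [-2.69, 2.69]. Speed limits (rad/s): [2.57, 2.57, 3.14, 3.14, 3.14, 3.14, 3.14].

INTERFACE

Orientations are given as a unit quaternion [w, x, y, z].
In Python, from station import arm gives the robot as it stands. Calls block until the motion is done:
- arm.move_ptp(position, orientation): joint-space move of the TCP to a pose.
- arm.line_to(position, attitude=None, speed=0.15, threshold=None): straight line of the TCP; attitude=None keeps the orientation; speed is the mean speed in m/s. With threshold (N) it stops when the force on the tool has changed by that much, and returns True; else False.
- arm.movej(angles): joint-space move.
- arm.grip(opening, effort=None): finger opening in m; effort is the grip in N (None keeps the last); returns when the fingers have stopped.
- arm.sleep(seconds).
- arm.solve_ik(position, orientation): joint angles nearest the present ones, or None.
- arm.snapshot(name): name is "scene" or "top" or "wrist"; returns a dict with "frame" (400x640x3 uint8, red, green, blue), "vertical_fov" (degrees; the focal length in pixels is half the picture's height over the tangent of half this angle, whatever the lens; pixels are square), "cx", "cy" (the principal point, pixels), "distortion" ([k1, k2, p1, p2, k3] as OpenCV has them; the pictures are not rectified), "rvec" (rotation vector, rad) and "tvec" (3), from world to camera coordinates, as OpenCV has them. Camera axes: x right, y down, z forward; pixel columns grow to the right and rows downward; lengths in m; the calibration is good to about 2 mm. A picture is of the moment at which its call begins. There is no depth.
A pose or a line that the arm cannot do raises arm.Unreachable and nothing moves.
- arm.finish_job(): hands the job in; it is judged then, once.
Readings, each from a call of its own:
- arm.read_time_s(): time.
- arm.read_joint_positions(): joint angles.
- arm.read_dq(): joint speeds.
- arm.read_effort(): joint torques, N m.
- arm.read_tcp_pos(): TCP position.
- arm.read_tool_rot(): TCP orientation.
- arm.read_wrist_force(): force on the tool from outside, world axes, zero at the start.
- arm.read_wrist_torque(): the same for the moment, N m.
- arm.read_grip_width(): finger opening in m.
- arm.read_finger_force(): force on a finger pad.
Only numpy, scipy, OpenCV 4.12 (cv2) and the standard library are available. Lean on these libraries where they do the work, as an engineer would, in place of code of your own. Each camera call takes 0.05 s, during which the arm holds its last target. There are 200 camera calls.

TASK

Put the steel bearing ring away in the airtight tub: lower it in (do not drop it), lay the lid squarely on the tub and let go, then press the lid home corner by corner, with its vent still open, until the seal is fully seated all round. Only then shut the vent by turning its knob clockwise as far as it goes, and leave the gear and the round test block beside it where they are.

Things in the scene. Friction and masses are not known exactly. Their poses are not given: they have to be found in the camera images.
- bearing_center (a point): Centre (half-way up) of the loose bearing ring: a plain steel ring lying flat, 52 mm outside, about 34 mm bore, 15 mm high, 0.14 kg. The green mat it lies on is 2.5 mm thick. It is the only one of three small round steel parts with a plain wide hole through it. It, the gear and the test block swap places from run to run.
- gear_center (a point): Centre (half-way up) of the loose spur gear, 60 mm across the teeth, 14 mm high, lying flat. A bystander.
- test_block_center (a point): Centre (half-way up) of the loose solid steel disc, 60 mm across, 10 mm high, lying flat. A bystander.
- tub_floor (a point): Centre of the inside floor of the open grey tub, 5 mm above the bench. The tub stands fixed on the bench. Inside it is 110 mm (its x) by 140 mm (its y) and 41 mm deep; the axes are the tub's, z up. The tub may be turned up to 20 degrees from square with the robot.
- tub_rim (a point): Centre of the tub's mouth, level with the top of its rim flange, 46 mm above the bench; axes as the tub's. The flange measures 136 mm (x) by 166 mm (y) outside. A black rubber seal lies along it, with thick L-shaped rubber pieces at the four corners that stand 4.5 to 6 mm proud of the flange at the start.
- gasket0 (a joint): How far the seal piece at the tub's corner (x -61.5, y +76.5 mm) has been pushed down, m: 0 is 6 mm proud of the flange, 0.006 flush; starts at 0 to 0.0015. Each piece moves only under about 12 N and stays where pushed. Through the lid's corner above it takes 12 to 16 N; from the lid's middle all four take about 50 N.
- gasket1 (a joint): The same for the corner at (x -61.5, y -76.5 mm) of the tub.
- gasket2 (a joint): The same for the corner at (x +61.5, y -76.5 mm) of the tub.
- gasket3 (a joint): The same for the corner at (x +61.5, y +76.5 mm) of the tub.
- lid_center (a point): Centre of the top face of the loose white lid (0.29 kg): a stiff plate 136 (its x) by 166 (its y) by 6 mm with a plug frame 14 mm deep below (104 by 134 mm, rounded under) that enters the tub with 3 mm play all round, either way round. Starts flat on the green mat, top face 22.5 mm above the bench. Laid on the unpressed seal its top is 10.5 to 12 mm above the tub's flange; fully home, 6 mm.
- lid_corner0 (a point): Top of the round grey press spot (18 mm across, 2 mm above the lid's top face) at the lid's corner (x -58, y +73 mm in the lid's axes). Fully home it is 8 mm above the tub's flange. The lid is rigid: pressing one corner may lift the opposite one a little.
- lid_corner1 (a point): The same at (x -58, y -73 mm).
- lid_corner2 (a point): The same at (x +58, y -73 mm).
- lid_corner3 (a point): The same at (x +58, y +73 mm).
- vent_grip (a point): Grip point of the black vent knob on the lid's middle, on its axis, 23 mm above the lid's top face. The knob is an upright bar 46 mm long (along this point's x), 16 mm thick (its y), from 8 to 37 mm above the lid's top face, on a round foot 48 mm across. It is also the handle by which the lid is lifted. The point turns with the knob.
- vent (a joint): Angle of the vent knob, rad: 0 fully open, grows clockwise seen from above to 1.571, the stop, where it is shut. Starts at 0 to 0.3. It turns with about 0.08 N m of friction and stays where it is left; carrying the lid by the knob does not turn it.
Mind the look-alikes: they are no part of the job. What is shaped like the part that bears bearing_center but purple or red is not meant.

How it is judged:
By the outcome, as a careful person would: the job done as asked, in the order asked, and still so for the second after the job is handed in, with the robot touching nothing.
It also fails if it takes over 72 s, if anything falls off the work surface, if the arm or the gripper's body presses on something with over 40 N, if the wrist force passes 120 N, or if a joint passes its speed limit or range.

## Working session

There is one attempt and no reset: what is moved stays moved. The work goes in short steps, each a Python script; the robot and the scene stay as the last script left them, time stands still between calls to the robot, and variables do not carry over. Pictures are saved under pics/ and viewed, at most 10 in all, crops included, and the job is handed in when it is done.

```bash
mkdir -p pics; ls; cat > h.py <<'E'
import numpy as np, cv2
from station import arm
def snap(n):
    s=arm.snapshot(n); f=200/np.tan(np.radians(s["vertical_fov"])/2)
    s["K"]=np.array([[f,0,s["cx"]],[0,f,s["cy"]],[0,0,1.]]); s["D"]=np.array(s["distortion"],float)
    s["R"]=cv2.Rodrigues(np.array(s["rvec"],float))[0]; s["t"]=np.array(s["tvec"],float).ravel(); return s
def save(s,p): cv2.imwrite(p,s["frame"][:,:,::-1])
def ray(s,px,z):
    px=np.array(px,float).reshape(-1,1,2)
    n=cv2.undistortPoints(px,s["K"],s["D"]).reshape(-1,2)
    d=np.c_[n,np.ones(len(n))]@s["R"]; c=-s["R"].T@s["t"]
    return c+d*((z-c[2])/d[:,2])[:,None]
def proj(s,P): return cv2.projectPoints(np.array(P,float).reshape(-1,1,3),np.array(s["rvec"],float),s["t"],s["K"],s["D"])[0].reshape(-1,2)
def down(yaw):  # tool z down, tool y at angle yaw+90deg: tool x along yaw
    # R = Rz(yaw)*Rx(pi)
    return [0*1.0, np.cos(yaw/2), np.sin(yaw/2), 0.0]
E
python3 - <<'E'
from h import *
import pickle
S={}
for n in("top","scene"):
    s=snap(n);save(s,f"pics/{n}0.png");S[n]=s
    print(n,-s["R"].T@s["t"],s["R"][2],s["K"][0,0],s["D"])
pickle.dump(S,open("s0.pkl","wb"))
print(arm.read_tool_rot(),arm.grip_point_offset,arm.read_time_s())
E
```

```text
pics
top [ 0.39632995 -0.03681925  1.3671778 ] [ 0.09523309  0.00790051 -0.99542365] 462.7257270813465 [-0.13025905  0.          0.          0.          0.        ]
scene [-0.25589306  0.50371896  0.71622335] [ 0.6713643  -0.4733658  -0.57025853] 482.6460974471229 [0.0396666 0.        0.        0.        0.       ]
[-1.24853939e-04  1.86294810e-01  9.82493504e-01 -8.61927835e-04] 0.0187 0.1
```

View pics/top0.png

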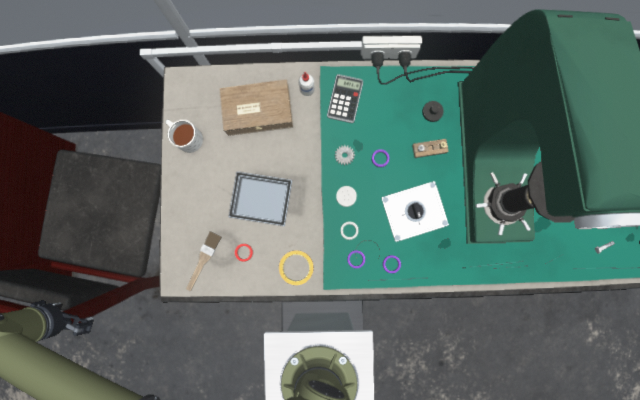

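View pics/scene0.png

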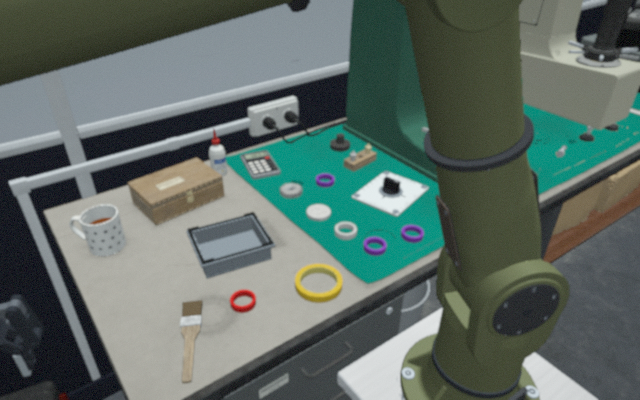

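The top view shows the plain ring at about (349,230), the test block at (346,196), the gear at (345,155), the lid with its knob at (415,211), and the tub at (261,199). The purple and red rings are look-alikes.

```bash
cat > m1.py <<'E'
from h import *
import pickle
S=pickle.load(open("s0.pkl","rb"));s=S["top"];im=s["frame"];hsv=cv2.cvtColor(im,cv2.COLOR_RGB2HSV)
def big(m,x0,y0,x1,y1):
    k=np.zeros_like(m);k[y0:y1,x0:x1]=m[y0:y1,x0:x1]
    return max(cv2.findContours(k,cv2.RETR_EXTERNAL,cv2.CHAIN_APPROX_NONE)[0],key=cv2.contourArea)
white=((hsv[:,:,1]<70)&(hsv[:,:,2]>110)).astype(np.uint8)
dark=(hsv[:,:,2]<75).astype(np.uint8)
def rect(name,c,z):
    P=ray(s,c.reshape(-1,2),z)[:,:2].astype(np.float32)*1000
    (cx,cy),(w,h),a=cv2.minAreaRect(P)
    B=cv2.boxPoints(((cx,cy),(w,h),a)); e=[B[1]-B[0],B[2]-B[1]]; l=max(e,key=np.linalg.norm)
    print(name,"c",cx,cy,"size",w,h,"long axis deg",np.degrees(np.arctan2(l[1],l[0]))%180)
rect("lid",big(white,370,170,460,250),.0225)
rect("tub",big(dark,222,165,300,232),.050)
for n,b,z in(("ring",(335,216,364,245),.0175),("block",(330,180,362,212),.0125),("gear",(330,140,362,170),.0165)):
    c=big(white,*b);P=ray(s,c.reshape(-1,2),z)[:,:2].astype(np.float32)*1000
    print(n,cv2.minEnclosingCircle(P),cv2.fitEllipse(P))
kn=dark.copy(); c=big(kn,395,190,440,235); M=cv2.moments(c); print("knob px",M["m10"]/M["m00"],M["m01"]/M["m00"]); rect("knob",c,.05)
z=np.hstack([cv2.resize(im[160:240,220:300],(400,400),interpolation=2),cv2.resize(im[170:250,375:455],(400,400),interpolation=2)])
cv2.imwrite("pics/z0.png",z[:,:,::-1])
E
python3 m1.py
```

```text
lid c 495.3944091796875 -292.21856689453125 size 138.7686767578125 168.696044921875 long axis deg 105.75248
tub c 468.5876770019531 95.10113525390625 size 2.8630974292755127 2.857065200805664 long axis deg 88.81757
ring ((443.8143005371094, -98.36654663085938), 27.24057960510254) ((443.97332763671875, -98.57475280761719), (51.38467788696289, 52.250370025634766), 69.63874053955078)
block ((544.9783935546875, -92.4046630859375), 31.22439193725586) ((544.9314575195312, -92.2272720336914), (59.57682418823242, 60.36664962768555), 69.96991729736328)
gear ((667.4503784179688, -89.80624389648438), 29.429912567138672) ((667.6240234375, -90.04283905029297), (54.46653747558594, 55.909610748291016), 175.24525451660156)
knob px 414.3496732026144 210.0424836601307
knob c 495.20257568359375 -286.8450012207031 size 36.403324127197266 34.915435791015625 long axis deg 43.35535
```

View pics/z0.png

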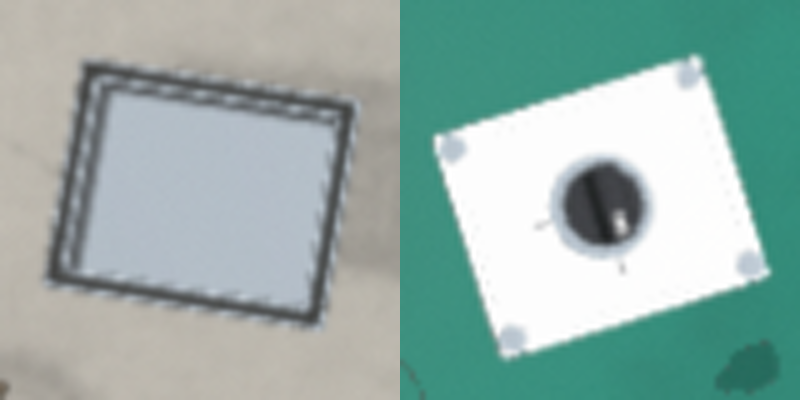

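```bash
cat >> m1.py <<'E'
print("----")
C=[(237,172.4),(291.2,180),(284,225.6),(229.6,217)]
for zz in(.046,.05): 
    P=ray(s,C,zz)*1000; print(P[:,:2].round(1).tolist(),P.mean(0),[round(np.linalg.norm(P[i]-P[i-1])) for i in range(4)])
for t in(100,110,120):
    d=(hsv[:,:,2]<t).astype(np.uint8); rect("tub%d"%t,big(d,222,165,300,232),.048)
for n,p,yaws in(("ring",(.444,-.0985,.004),(0,180)),("tub",(.5687,.095,.01),(-8,172)),("lid",(.495,-.292,.04),(15,195))):
    for y in yaws:
        for dz in (0,.25): q=arm.solve_ik([p[0],p[1],p[2]+dz],down(np.radians(y))); print(n,y,dz,None if q is None else np.round(q,2))
E
python3 m1.py | sed -n '/----/,$p'
```

```text
----
[[617.1, 223.6], [591.0, 65.9], [459.8, 88.5], [487.7, 245.5]] [538.88355409 155.8777281   46.        ] [131, 160, 133, 160]
[[616.4, 222.8], [590.4, 65.6], [459.6, 88.1], [487.4, 244.7]] [538.45195857 155.29431842  50.        ] [131, 159, 133, 159]
tub100 c 540.254638671875 157.59388732910156 size 158.07424926757812 127.40569305419922 long axis deg 79.68106
tub110 c 540.0711059570312 157.725341796875 size 158.97361755371094 127.70719909667969 long axis deg 79.72695
tub120 c 540.2066650390625 157.6587677001953 size 159.05628967285156 128.31268310546875 long axis deg 79.72697
ring 0 0 [-0.59  0.21  0.81  2.17 -0.2   0.83 -1.23]
ring 0 0.25 [-0.65 -0.18  0.73  1.9   0.12  1.39 -1.52]
ring 180 0 [-0.53  0.2   0.75  2.17 -0.18  0.83  1.9 ]
ring 180 0.25 [-0.37 -0.14  0.48  1.89  0.07  1.38  1.67]
tub -8 0 [-0.69  0.42  0.56  1.88 -0.28  0.92 -1.7 ]
tub -8 0.25 [-0.69  0.16  0.54  1.62 -0.08  1.39 -1.85]
tub 172 0 [-0.51  0.39  0.35  1.87 -0.16  0.91  1.35]
tub 172 0.25 [-0.56  0.15  0.39  1.61 -0.06  1.39  1.27]
lid 15 0 [-0.41  0.6   1.14  1.87 -0.62  1.08 -0.33]
lid 15 0.25 [-0.18  0.16  0.76  1.58 -0.11  1.45 -0.72]
lid 195 0 [-0.29  0.49  0.95  1.87 -0.46  1.02  2.69]
lid 195 0.25 [-0.37  0.19  0.99  1.58 -0.16  1.45  2.46]
```

```bash
python3 - <<'E'
from h import *
q=down(np.pi)
arm.move_ptp([.444,-.0985,.20],q); print(arm.read_time_s())
s=snap("wrist");save(s,"pics/w1.png"); print(-s["R"].T@s["t"],proj(s,[[.444,-.0985,.0175]]))
m=cv2.cvtColor(s["frame"],cv2.COLOR_RGB2HSV)
arm.grip(.068,effort=40)
arm.line_to([.444,-.0985,.0045],speed=.15,threshold=8); print(arm.read_tcp_pos(),arm.read_time_s())
arm.grip(.045); print(arm.read_grip_width(),arm.read_finger_force(),arm.read_wrist_force())
arm.line_to([.444,-.0985,.12],speed=.15); print(arm.read_grip_width(),arm.read_wrist_force(),arm.read_time_s())
E
```

```text
2.6917
[ 0.366644   -0.09749696  0.34247496] [[320.99368048 173.9011524 ]]
[ 0.44472661 -0.09857949  0.00519447] 4.5167
0.050158101765371346 40.70667004157258 [-1.82547214 -0.32405421  5.79705501]
0.049566929605610016 [-0.72434486  0.11635773 -2.1660867 ] 5.7417
```

View pics/w1.png

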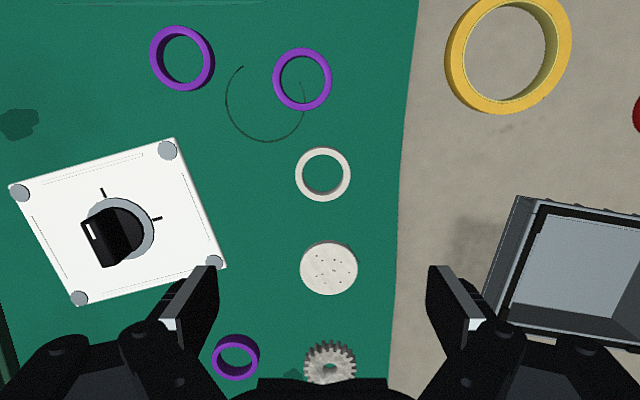

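The wrist view confirms the ring at (321,174). It also shows the lid knob's bar at about (110,235), and the tub on the right. The ring is now held, so I'll lower it into the tub.

```bash
python3 - <<'E'
from h import *
q=down(np.radians(169.8)); x,y=.540,.1575
arm.move_ptp([x,y,.12],q)
print(arm.read_grip_width())
arm.line_to([x,y,.025],speed=.15)
print(arm.line_to([x,y,.0065],speed=.02,threshold=4),arm.read_tcp_pos(),arm.read_wrist_force())
arm.grip(.062); 
arm.line_to([x,y,.28],speed=.25); print(arm.read_time_s())
import pickle
s=snap("wrist");save(s,"pics/w2.png");t=snap("top");pickle.dump([s,t],open("s2.pkl","wb"))
print(proj(s,[[x,y,.005]]))
E
```

```text
0.04982605803157772
True [0.53968933 0.15744244 0.00816433] [-0.04190001  0.20377789  5.09967474]
9.8833
[[322.88994048 158.03168178]]
```

View pics/w2.png

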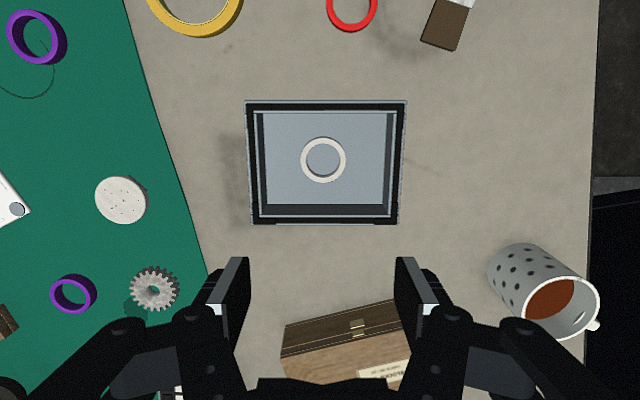

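The ring lies flat in the tub at (323,160). Next I'll measure the tub from this view and then view the lid.

```bash
cat > m2.py <<'E'
from h import *
import pickle
def mk(s,f,roi):
    h=cv2.cvtColor(s["frame"],cv2.COLOR_RGB2HSV);m=f(h).astype(np.uint8);k=np.zeros_like(m);x0,y0,x1,y1=roi
    k[y0:y1,x0:x1]=m[y0:y1,x0:x1]; return k
def rect(name,s,k,z):
    c=max(cv2.findContours(k,cv2.RETR_EXTERNAL,cv2.CHAIN_APPROX_NONE)[0],key=cv2.contourArea)
    P=ray(s,c.reshape(-1,2),z)[:,:2].astype(np.float32)*1000
    (cx,cy),(w,h),a=cv2.minAreaRect(P)
    B=cv2.boxPoints(((cx,cy),(w,h),a)); e=[B[1]-B[0],B[2]-B[1]]; l=max(e,key=np.linalg.norm)
    an=np.degrees(np.arctan2(l[1],l[0]))%180
    print(name,"c %.1f %.1f size %.1f %.1f long %.2f"%(cx,cy,w,h,an)); return cx/1000,cy/1000,an
def spots(s,roi,z):
    k=mk(s,lambda h:(h[:,:,1]>20)&(h[:,:,1]<70)&(h[:,:,2]>110)&(h[:,:,2]<215),roi)
    n,_,st,ce=cv2.connectedComponentsWithStats(k)
    return [(st[i,4],ce[i].round(1).tolist(),(ray(s,ce[i],z)[0,:2]*1000).round(1).tolist()) for i in range(1,n) if 40<st[i,4]<900]
E
python3 - <<'E'
from m2 import *
s,t=pickle.load(open("s2.pkl","rb"))
for th in(40,55,70): rect("seal w%d"%th,s,mk(s,lambda h:h[:,:,2]<th,(225,85,425,240)),.050)
rect("flange w",s,mk(s,lambda h:(h[:,:,0]>95)&(h[:,:,0]<125)&(h[:,:,1]>25)|(h[:,:,2]<60),(225,85,425,235)),.046)
rect("seal t",t,mk(t,lambda h:h[:,:,2]<110,(222,165,300,232)),.050)
q=down(np.radians(15)); arm.move_ptp([.495,-.290,.26],q); print(arm.read_time_s(),arm.read_joint_positions())
s=snap("wrist");save(s,"pics/w3.png");pickle.dump(s,open("s3.pkl","wb"))
print(proj(s,[[.4954,-.2922,.0225],[.4954,-.2922,.0595]]))
E
```

```text
seal w40 c 541.6 159.2 size 159.3 128.7 long 79.77
seal w55 c 541.2 159.2 size 160.0 129.6 long 79.81
seal w70 c 541.1 159.2 size 159.9 129.8 long 79.75
flange w c 540.5 159.1 size 164.4 134.1 long 79.74
seal t c 558.3 141.5 size 206.2 153.4 long 14.87
11.6333 [-0.30809369  0.19219628  0.90697304  1.63101297 -0.15384508  1.39373528
 -0.68924654]
[[325.36229819 163.26678046]
 [325.70054642 170.92267779]]
```

View pics/w3.png

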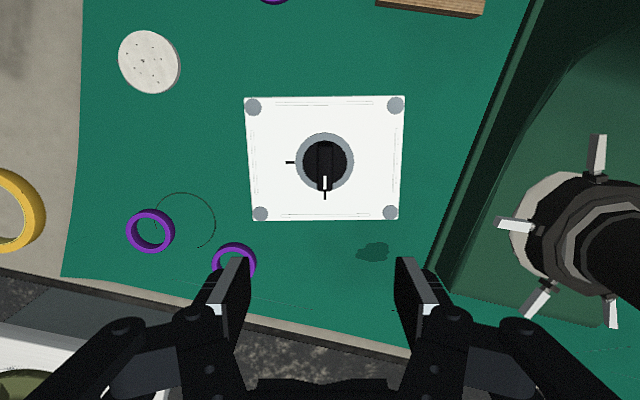

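The lid is at about (325,160) with the knob bar vertical in the picture. Its white pointer is on the lower tick, so the vent is open, and there is a second tick on the left.

```bash
python3 - <<'E'
from m2 import *
s=pickle.load(open("s3.pkl","rb"))
rect("lid",s,mk(s,lambda h:(h[:,:,1]<75)&(h[:,:,2]>100),(230,80,420,235)),.0225)
for a in spots(s,(235,85,415,230),.0245): print(a)
h=cv2.cvtColor(s["frame"],cv2.COLOR_RGB2HSV)
k=mk(s,lambda h:h[:,:,2]<60,(295,125,360,190)); k=cv2.morphologyEx(k,cv2.MORPH_OPEN,np.ones((5,5)))
rect("knob",s,k,.055)
w=mk(s,lambda h:(h[:,:,2]>180),(316,174,334,192)); ys,xs=np.nonzero(w); print("pointer px",xs.min(),xs.max(),ys.min(),ys.max(),cv2.fitLine(np.c_[xs,ys].astype(np.float32),2,0,.01,.01).ravel())
z=cv2.resize(s["frame"][120:200,280:370],(720,600),interpolation=2); cv2.imwrite("pics/z3.png",z[:,:,::-1])
E
```

```text
lid c 497.5 -290.6 size 135.2 165.3 long 105.81
(np.int32(43), [330.0, 96.0], [563.8, -278.4])
(np.int32(201), [395.5, 105.2], [572.5, -345.4])
(np.int32(205), [252.7, 106.9], [532.9, -204.9])
(np.int32(178), [390.1, 212.6], [460.5, -376.9])
(np.int32(146), [260.2, 213.2], [421.9, -236.5])
knob c 499.3 -289.5 size 48.2 41.6 long 15.08
pointer px 316 333 176 191 [3.5240937e-02 9.9937886e-01 3.2448837e+02 1.8490698e+02]
```

View pics/z3.png

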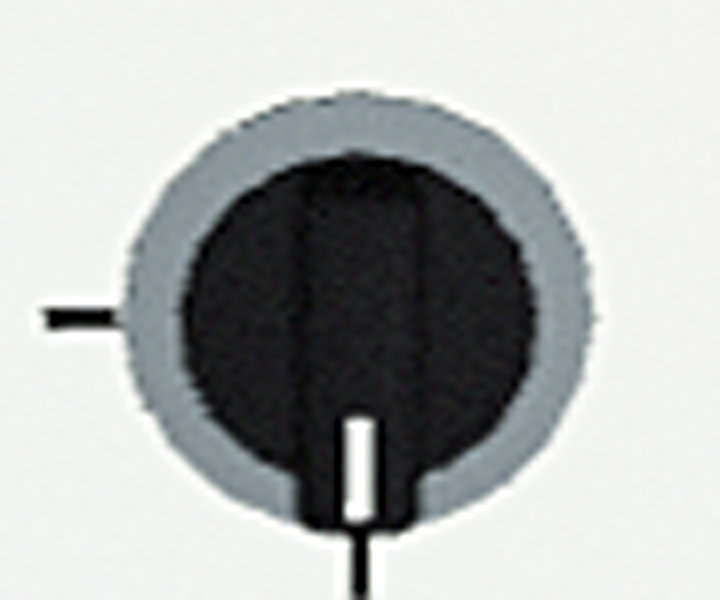

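The close-up shows the knob bar upright within about 1°, on the open tick. Next I'll lift the lid and lay it on the tub.

```bash
python3 - <<'E'
from m2 import *
r=np.radians; x,y=.4966,-.2911; q=down(r(15.3))
arm.grip(.045,effort=70)
arm.line_to([x,y,.07],q,speed=.2)
print(arm.line_to([x,y,.034],speed=.06,threshold=6),arm.read_tcp_pos(),arm.read_wrist_force())
arm.grip(.008); print(arm.read_grip_width(),arm.read_finger_force(),arm.read_time_s())
arm.line_to([x,y,.17],speed=.15); print(arm.read_grip_width(),arm.read_wrist_force(),arm.read_wrist_torque())
X,Y=.5408,.1587; q=down(r(-10.8))
arm.move_ptp([X,Y,.17],q); print(arm.read_time_s())
arm.line_to([X,Y,.086],speed=.12)
s=snap("scene");save(s,"pics/s4.png")
print(arm.line_to([X,Y,.0665],speed=.02,threshold=4),arm.read_tcp_pos(),arm.read_wrist_force(),arm.read_wrist_torque(),arm.read_time_s())
E
```

```text
False [ 0.49659193 -0.29134977  0.03399089] [ 0.81219674  0.48203253 -0.01355854]
0.014777168787778731 68.39328289031982 14.2083
0.014555922465766964 [ 0.23627951  1.00734092 -2.75588601] [-0.02400169  0.00722929  0.02086109]
16.925
True [0.54057987 0.15867764 0.0696631 ] [-1.50379833 -0.27009659  5.18393446] [0.00367274 0.13987711 0.02474053] 18.6
```

```bash
python3 - <<'E'
from m2 import *
X,Y=.5408,.1587
arm.grip(.045)
arm.line_to([X,Y,.13],speed=.15)
arm.grip(0,effort=40)
arm.move_ptp([X,Y,.27],down(np.radians(169.8))); print(arm.read_time_s())
s=snap("wrist");save(s,"pics/w5.png");pickle.dump(s,open("s5.pkl","wb"))
L=rect("lid",s,mk(s,lambda h:(h[:,:,1]<40)&(h[:,:,2]>185),(225,75,425,245)),.0575)
for a in spots(s,(225,75,425,245),.0595): print(a)
E
```

```text
22.425
lid c 540.6 158.5 size 164.2 133.6 long 79.75
(np.int32(173), [234.1, 168.4], [525.3, 71.7])
```

View pics/w5.png

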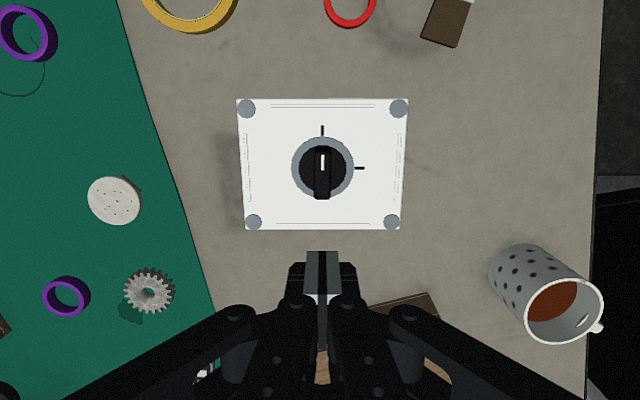

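The lid lies square at (540.6, 158.5) with a yaw of -10.2°, matching the tub, and the vent is still open. Next I'll press the corners.

```bash
cat > press.py <<'E'
from m2 import *
import sys
a=np.radians(-10.25); c=np.array([.5406,.1586]); R=np.array([[np.cos(a),-np.sin(a)],[np.sin(a),np.cos(a)]])
K=[(-.058,.073),(-.058,-.073),(.058,-.073),(.058,.073)]
def press(i,z0,z,th):
    p=c+R@np.array(K[i])
    arm.line_to([*p,.076],speed=.25)
    arm.line_to([*p,z0],speed=.15)
    hit=arm.line_to([*p,z],speed=.02,threshold=th)
    print(i,hit,"z %.4f"%arm.read_tcp_pos()[2],"F",np.round(arm.read_wrist_force(),1),"t %.2f"%arm.read_time_s())
    arm.line_to([*p,.072],speed=.15)
E
python3 - <<'E'
from press import *
p=c+R@np.array(K[0]); arm.move_ptp([*p,.10],down(np.radians(169.8)))
for i in (0,1,2,3): press(i,.064,.0565,30)
E
```

```text
0 False z 0.0579 F [-2.1 -1.7  9.9] t 24.30
1 False z 0.0573 F [-2.8  0.   7.9] t 26.06
2 False z 0.0578 F [-2.6 -1.3  7.6] t 27.70
3 False z 0.0579 F [-1.6 -1.9  6.1] t 29.46
```

```bash
python3 - <<'E'
from press import *
for i in (3,0,1,2): press(i,.061,.0485,26)
E
```

```text
3 True z 0.0547 F [-1.5 -1.   6.7] t 30.73
0 True z 0.0543 F [-0.7 -1.4  6.3] t 32.36
1 True z 0.0544 F [-2.  -1.1  8.9] t 34.09
2 True z 0.0542 F [-1.  -1.   5.5] t 35.73
```

```bash
python3 - <<'E'
from press import *
for i in (3,0,1,2): press(i,.060,.0475,33)
E
```

```text
3 True z 0.0542 F [-0.4 -0.9  4.6] t 37.51
0 True z 0.0542 F [-1.4 -2.1  5.8] t 39.12
1 True z 0.0541 F [-1.4 -0.3  7.8] t 40.84
2 True z 0.0542 F [-1.7 -1.1  5.6] t 42.48
```

All four corners stop at 54.1–54.2 mm under about 33 N, and home is 54 mm. Next I'll turn the vent.

```bash
python3 - <<'E'
from press import *
P=lambda z:[.5407,.1586,z]; d=lambda y:down(np.radians(y))
arm.line_to([*arm.read_tcp_pos()[:2],.13],speed=.3)
arm.grip(.045,effort=50)
arm.move_ptp(P(.13),d(169.2))
arm.line_to(P(.0635),speed=.12,threshold=8)
print(arm.read_tcp_pos(),arm.read_time_s())
arm.grip(.008); print(arm.read_grip_width(),arm.read_wrist_force())
t0=arm.read_wrist_torque()
for y in (154,139,124,109,94,84,79.5,77,75):
    arm.move_ptp(P(.0635),d(y)); print(y,(arm.read_wrist_torque()-t0).round(3),np.round(arm.read_wrist_force(),1),"%.2f"%arm.read_time_s())
E
```

```text
[0.54112343 0.15871155 0.0638029 ] 44.7583
0.014905135533683736 [-1.78217954 -0.80938618  4.78047531]
154 [-0.045  0.065 -0.136] [-1.  -0.5  6.7] 45.47
139 [-0.094  0.169 -0.119] [-0.6 -0.6  7.4] 45.81
124 [-0.13   0.179 -0.047] [-1.9 -1.1  7. ] 46.15
109 [-0.199  0.194 -0.055] [-1.5 -2.3  8.5] 46.49
94 [-0.166  0.249 -0.094] [-1.8 -0.8  8.3] 46.83
84 [-0.179  0.283 -0.115] [-1.1 -2.   8.6] 47.11
79.5 [-0.221  0.276  0.01 ] [-2.3 -1.3  8.5] 47.36
77 [-0.023  0.112  0.131] [-0.6 -0.8  7.8] 47.61
75 [-0.129 -0.004  0.754] [-0.6 -0.8  6.7] 47.86
```

```bash
python3 - <<'E'
from press import *
arm.grip(.045)
arm.line_to([.5407,.1586,.13],speed=.15)
arm.move_ptp([.5407,.1586,.27],down(np.radians(169.8))); print(arm.read_time_s())
s=snap("wrist")
rect("lid",s,mk(s,lambda h:(h[:,:,1]<40)&(h[:,:,2]>185),(225,75,425,245)),.052)
z=np.hstack([cv2.resize(s["frame"][90:240,230:415],(400,400)),cv2.resize(snap("scene")["frame"][200:290,170:290],(400,400))])
cv2.imwrite("pics/w6.png",z[:,:,::-1])
E
```

```text
50.3167
lid c 540.9 158.9 size 164.2 134.1 long 77.03
```

View pics/w6.png

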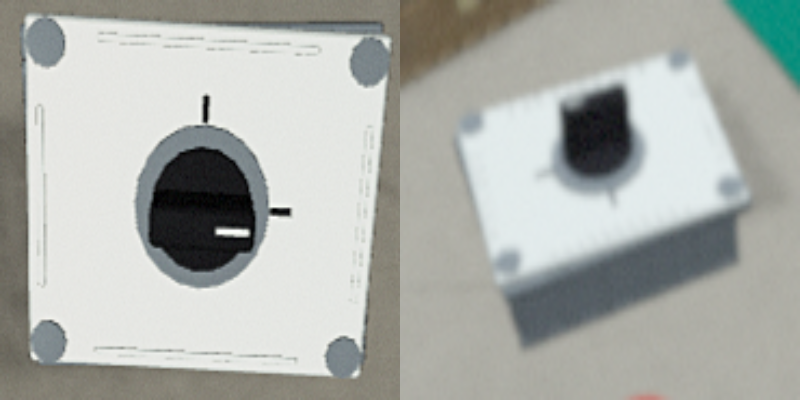

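The vent is shut, with its pointer on the second tick. The over-travel also turned the lid about 2.7° clockwise within its play. I'll nudge the lid square by its edges, without touching the knob.

```bash
cat > nudge.py <<'E'
from press import *
def nudge(sg,xe):
    w=lambda x,y,z:[*(c+R@(sg*np.array([x,y]))),z]
    arm.move_ptp(w(.092,.06,.11),down(np.radians(169.75)))
    arm.line_to(w(.092,.06,.0492),speed=.15)
    hit=arm.line_to(w(xe,.06,.0492),speed=.025,threshold=14)
    p=R.T@(arm.read_tcp_pos()[:2]-c)*sg; print(hit,p.round(4),arm.read_tcp_pos()[2].round(4),arm.read_wrist_force().round(1),arm.read_time_s())
    arm.line_to(w(.092,.06,.0492),speed=.1); arm.line_to(w(.092,.06,.11),speed=.3)
E
python3 - <<'E'
from nudge import *
arm.grip(0)
nudge(1,.0785); nudge(-1,.0785)
arm.move_ptp([.5407,.1586,.27],down(np.radians(169.8))); print(arm.read_time_s())
s=snap("wrist")
rect("lid",s,mk(s,lambda h:(h[:,:,1]<40)&(h[:,:,2]>185),(225,75,425,245)),.052)
z=cv2.resize(s["frame"][90:240,230:415],(740,600))
cv2.imwrite("pics/w7.png",z[:,:,::-1])
E
```

```text
False [0.0789 0.0607] 0.0499 [2.5 1.7 2.9] 52.9667
False [0.0783 0.0602] 0.0495 [-1.5 -0.8  5.5] 55.7333
57.1667
lid c 540.7 158.8 size 164.2 134.2 long 79.00
```

View pics/w7.png

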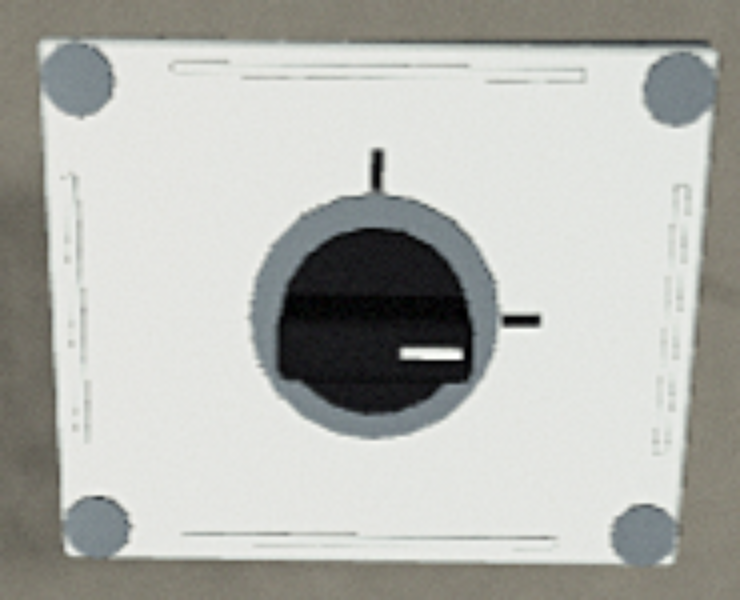

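The lid is now square to within about 0.8°, flat, and the vent pointer is on the shut tick, so I'm handing in.

```bash
python3 -c "
from station import arm
print(arm.finish_job())"
```

```text
the job is handed in; nothing more can be done
None
```

I handed the job in with about 57 s on the clock: the ring is in the tub, all four lid corners measured 54.1–54.2 mm when pressed (home is 54 mm), and the vent was then turned to its stop. That last turn twisted the lid about 2.7°, so I nudged it back to within 0.8° of square, but I did not re-measure the corner heights afterwards.

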